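# Index the bench turntable to the next workpiece

## Task

Bring the round turned foot to the empty work position beside the lock: pull the lock plunger up by its cross handle until it stays up, then push the turntable round by its pegs until the foot's station clicks in at the lock, then push the plunger fully down again so that the turntable is locked there. The workpieces stay in their nests while they ride round, and the offcut, sanding block and tape roll lying around the fixture are left where they are.

Things in the scene. Friction and masses are not known exactly. Their poses are not given: they have to be found in the camera images.
- indexer: fixed fixture: plywood foot board 360 x 470 x 18 mm; origin on the turntable's axis at bench level, z up. Towards -y stands the lock housing (aluminium, 120 mm high, x = +-22, y = -151 to -226 mm), black cross handle on top; towards +y the sprung roller that clicks the turntable into its stations, in a block 74 mm high at y = 212 to 234 mm
- turntable (a joint): turntable angle, rad, + anticlockwise from above, 0 at the start, free for a full turn either way. Stations every pi/2: there the roller drops between two rim lugs, catching and centring the disc from about 0.08 rad off. Leaving or entering a station takes about 8 N at a peg; between them 1 to 2 N, and it stays where left. The lowered plunger locks it
- peg0 (a point): top centre of one of the turntable's four upright wooden push pegs (18 mm diameter, 105 mm from the axis, midway between nests, top 150 mm above the bench; pieces in the nests reach 107 mm). With the turntable at 0 this one is 45 degrees anticlockwise from +x of indexer; it turns with the turntable
- peg1 (a point): top centre of one of the turntable's four upright wooden push pegs (18 mm diameter, 105 mm from the axis, midway between nests, top 150 mm above the bench; pieces in the nests reach 107 mm). With the turntable at 0 this one is 135 degrees anticlockwise from +x of indexer; it turns with the turntable
- peg2 (a point): top centre of one of the turntable's four upright wooden push pegs (18 mm diameter, 105 mm from the axis, midway between nests, top 150 mm above the bench; pieces in the nests reach 107 mm). With the turntable at 0 this one is 225 degrees anticlockwise from +x of indexer; it turns with the turntable
- peg3 (a point): top centre of one of the turntable's four upright wooden push pegs (18 mm diameter, 105 mm from the axis, midway between nests, top 150 mm above the bench; pieces in the nests reach 107 mm). With the turntable at 0 this one is 315 degrees anticlockwise from +x of indexer; it turns with the turntable
- hub (a point): point on the turntable's axis at its top face, 63 mm above the bench. The turntable is a wooden disc 310 mm across on a steel plate 360 mm across; it carries four square nests, 71 mm inside with rims 8 mm high, centred 88 mm from the axis every 90 degrees, at 0, 90, 180 and 270 degrees from +x of indexer when it reads 0
- work_spot (a point): fixed point at the work position: centre of the nest that stands beside the lock housing, at the turntable's top face (63 mm above the bench), 88 mm from the axis towards -y of indexer. The nest there is empty at the start.
- plunger (a joint): height of the lock plunger, m: 0 = fully down, its bolt between two lugs, turntable locked; 0.030 = fully up, turntable free. A sprung ball keeps it at either end: about 10 N to pull it up, 7 N to push it down, snapping over at 0.015. Off a station the bolt can land on a lug and stay high
- tee (a point): middle of the top of the plunger's black cross handle: a bar 60 mm long (along y of indexer, pointing at the turntable's axis), 18 mm wide, 18 mm high, 168 mm from the axis. Top 146 mm above the bench when down, 176 mm when up; 8 mm free between it and the lock housing when down
- foot: the piece to bring round: turned round furniture foot of light wood, 66 mm diameter, 44 mm high, loose in one of the nests; origin at the centre of its underside, z up
- cap: stepped square post cap of light wood, 64 x 64 x 40 mm, loose in another nest; origin at the centre of its underside
- corner: L-shaped corner block of light wood, 64 x 64 x 42 mm, loose in another nest; origin at the centre of its underside
- offcut: bystander: wood offcut 30 x 58 x 22 mm lying on a corner of the fixture's foot board; origin under its centre
- sandblock: bystander: cork sanding block 110 x 65 x 35 mm on the bench; origin under its centre
- tape: bystander: roll of tape lying flat, 110 mm across, 38 mm high; origin under its centre
There are look-alikes about, which are no part of the job. Leave any green or purple look-alike of the corner alone.

How it is judged:
By the outcome, as a careful person would: the job done as asked, in the order asked, and still so for the second after the job is handed in, with the robot touching nothing.
It also fails if it takes over 64 s, if anything falls off the work surface, if the arm or the gripper's body presses on something with over 40 N, if the wrist force passes 120 N, or if a joint passes its speed limit or range.

## Robot

A 6-joint arm with a two-finger parallel gripper is mounted at the origin on the work surface. World frame = base frame: x ahead of the robot, y to its left, z up, the work surface at z = 0. Lengths are in m, angles in rad, forces in N, time in s.
With the tool pointing down it reaches from about 0.275 to 0.875 m from the base axis. Payload 12.5 kg.
Tool frame: the origin (TCP) lies at the very end of the fingers, on their centre line; the grasp point (between the pads) lies env.pinch_z behind it (env.pinch_z is the distance from the TCP to the grasp point, in m); z points along the fingers, y is the line along which they close (so a half turn about z gives the same grasp; the last joint's range is limited). The gripper opens to 85 mm and grips with 20 to 120 N. Pads are 22 mm wide; open, the fingers measure 114 mm over their backs; the gripper's body (76 mm by 85 mm) begins 54 mm behind the grasp point. The pads swing forward as they close: fully open they stand 13 mm farther back than shut.
Start: joints at [-1.431, 0.351, 1.652, -0, 1.139, -0.085], TCP at [0.123, -0.536, 0.197] pointing down, gripper open.
Joint ranges: [-2.75, 2.75], [-0.79, 2.1], [0.01, 2.65], [-1.57, 4.71], [0.07, 3.14], [-2.87, 2.87]. Speed limits (rad/s): [2.22, 2.22, 2.79, 3.14, 3.14, 3.14].

## Interface

Orientations are given as a unit quaternion [w, x, y, z].
In Python, from cell import env gives the robot as it stands. The module is installed in compiled form; this text tells all that it offers.
- The arm moves only by the tool play_rows, never from a script. Its argument "rows" is a list of rows, each an object of numbers: "ax", "ay", "az": the turn, a rotation vector about the world's x, y, z in rad; "x", "y", "z": the shift along the world's x, y, z in mm; "gripper": the opening, from -1 (shut) to 1 (fully open). In form: [{"ax": .., "ay": .., "az": .., "x": .., "y": .., "z": .., "gripper": ..}, ...]. A call has 1 to 20 rows; each row shifts and turns the commanded pose from where the row before left it; what a row does not reach is not made up. A row lasts 1/10 s, in which the tool goes at most 50 mm and 8.59 degrees, less where a joint would pass 70% of its speed; a pose out of reach is approached as far as the arm can. A call is refused whole if a number of a shift passes 50 or a number of a turn 0.15, either way. A call with a gripper value outside its range is refused whole. The fingers move at their own pace and stop on an object; "newtons" is the grip in N (left out, the last holds). Time passes only in rows, so rows that do not move let the fingers close. It gives the time, the measured TCP pose, the force, the opening and the grip force at its end, in the units of the state.
- env.observe(): the state, without advancing time (a new reading comes with each control period).
- env.snapshot(name): name is "scene" or "top"; returns the picture (400x640x3 uint8, blue, green, red); there is no depth.
- env.camera_model(name): a dict with "vertical_fov" (degrees; the focal length in pixels is half the picture's height over the tangent of half this angle, whatever the lens; pixels are square), "cx", "cy" (the principal point, pixels), "camera_from_world" (4x4, takes a point from world to camera coordinates). Camera axes: x right, y up, looking along -z (the intrinsics and any distortion apply to the point x, -y, -z); pixel columns grow to the right and rows downward; lengths in m; the calibration is good to about 2 mm. A picture is of the moment at which its call begins. camera_model takes no time and is no camera call.
- env.sign_off(): hands the job in; it is judged then, once.
The state is a dict: "time": time; "joint_positions": joint angles; "dq": joint speeds; "joint_efforts": joint torques, N m; "eef_pos": TCP position; "tool_rot": TCP orientation; "ft_force": force on the tool from outside, world axes, zero at the start; "wrist_torque": the same for the moment, N m; "width": finger opening in m; "grasp_force": force on a finger pad.
Only numpy, scipy, OpenCV 4.12 (cv2) and the standard library are available. Lean on these libraries where they do the work, as an engineer would, in place of code of your own. Each camera call takes 0.05 s, during which the arm holds its last target. There are 200 camera calls.

## Working session

There is one attempt and no reset: what is moved stays moved. The work goes in short steps, Python scripts to look and compute and a tool call to move; the robot and the scene stay as the last step left them, time stands still between calls to the robot, and variables do not carry over. Pictures are saved under pics/ and viewed, at most 10 in all, crops included, and the job is handed in when it is done.

Besides the shell and the picture viewer there is one more tool, called after "Request:" by a JSON object that holds its "api" and its "payload", one argument or row to a line. play_rows: Moves the arm, as the interface text tells. Its arguments: {"type":"object","properties":{"rows":{"type":"array"},"newtons":{"type":"number"}},"required":["rows"]}

```bash
mkdir -p pics; python3 - <<'E'
from cell import env
import cv2
for n in("scene","top"):
    cv2.imwrite(f"pics/{n}0.png",env.snapshot(n)); m=env.camera_model(n); print(n,m)
print(env.pinch_z,env.observe())
E
```

```text
scene {'vertical_fov': 53.16423667571969, 'cx': 315.50287788264006, 'cy': 201.87348973722627, 'camera_from_world': array([[ 6.29379121e-01,  7.77097283e-01,  1.31717736e-03,
        -3.09530988e-01],
       [-5.51446942e-01,  4.45427033e-01,  7.05337528e-01,
         1.59045067e-01],
       [ 5.47529170e-01, -4.44651067e-01,  7.08870395e-01,
        -1.43392158e+00],
       [ 0.00000000e+00,  0.00000000e+00,  0.00000000e+00,
         1.00000000e+00]])}
top {'vertical_fov': 50.700380080548484, 'cx': 313.37938674628214, 'cy': 193.7973967104356, 'camera_from_world': array([[-0.01810907, -0.99976016,  0.01231568,  0.02077548],
       [ 0.99076088, -0.01628749,  0.13463875, -0.49653789],
       [-0.13440587,  0.01464008,  0.99081821, -1.4263647 ],
       [ 0.        ,  0.        ,  0.        ,  1.        ]])}
0.0187 {'time': 0.1, 'joint_positions': array([-1.43060254e+00,  3.51221642e-01,  1.65234465e+00, -3.52895275e-05,
        1.13912742e+00, -8.46008777e-02]), 'dq': array([ 0.00091549, -0.00115456, -0.00209559, -0.00068774, -0.00172365,
        0.00082459]), 'joint_efforts': array([ 3.63589224e-04, -5.06833506e+01, -2.91875356e+01, -1.27494245e-04,
        2.62186804e-03,  1.22167910e-05]), 'eef_pos': array([ 0.12256619, -0.53582328,  0.19669664]), 'tool_rot': array([-5.49874203e-04,  9.93689087e-01,  1.12168153e-01, -3.13168034e-05]), 'ft_force': array([ 0.37609071, -0.54957586, -0.35472399]), 'wrist_torque': array([ 0.04524518, -0.00252936, -0.01206407]), 'grasp_force': 0.0, 'width': 0.08540527082945217}
```

View pics/scene0.png

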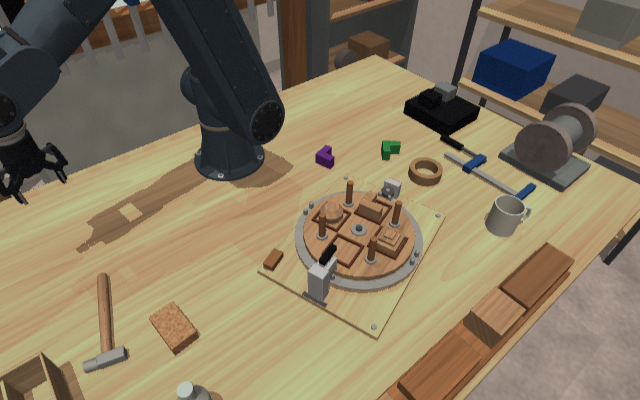

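View pics/top0.png

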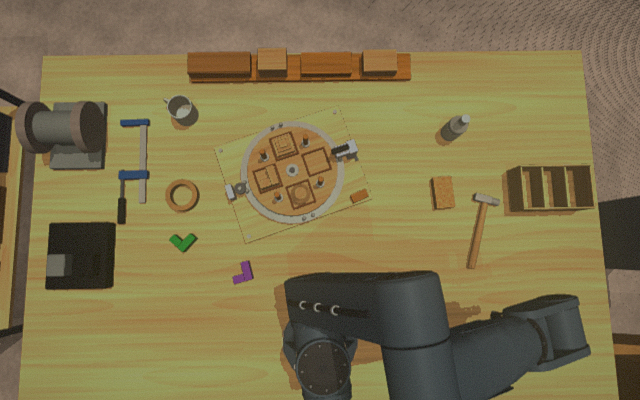

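The indexer hub is at about (292,170) in the top view. The lock with its black handle is at about (343,150), the roller at (235,190), and the foot is the round piece at about (300,194). I'll enlarge this area to measure it.

```bash
cat > h.py <<'E'
import numpy as np, cv2
from cell import env
def ray(n,u,v):
    m=env.camera_model(n); f=200/np.tan(np.radians(m["vertical_fov"])/2)
    T=m["camera_from_world"]; R=T[:3,:3]
    return -R.T@T[:3,3], R.T@np.array([(u-m["cx"])/f,-(v-m["cy"])/f,-1])
def onz(n,u,v,z):
    o,d=ray(n,u,v); return o+d*(z-o[2])/d[2]
def proj(n,p):
    m=env.camera_model(n); f=200/np.tan(np.radians(m["vertical_fov"])/2)
    c=m["camera_from_world"]@np.append(p,1); return m["cx"]-f*c[0]/c[2], m["cy"]+f*c[1]/c[2]
E
python3 - <<'E'
from h import *
a=cv2.imread("pics/top0.png")[100:245,205:380]; b=cv2.imread("pics/scene0.png")[165:340,250:450]
cv2.imwrite("pics/t1.png",cv2.resize(a,None,fx=4.4,fy=4,interpolation=2) if 0 else cv2.resize(a,None,fx=4,fy=4,interpolation=2))
cv2.imwrite("pics/s1.png",cv2.resize(b,None,fx=3.4,fy=3.4,interpolation=2))
E
```

```text
(no output)
```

View pics/t1.png

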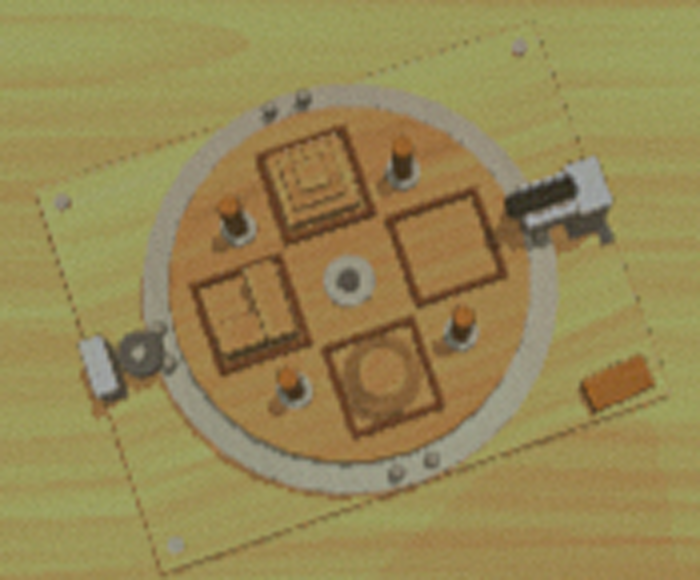

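View pics/s1.png

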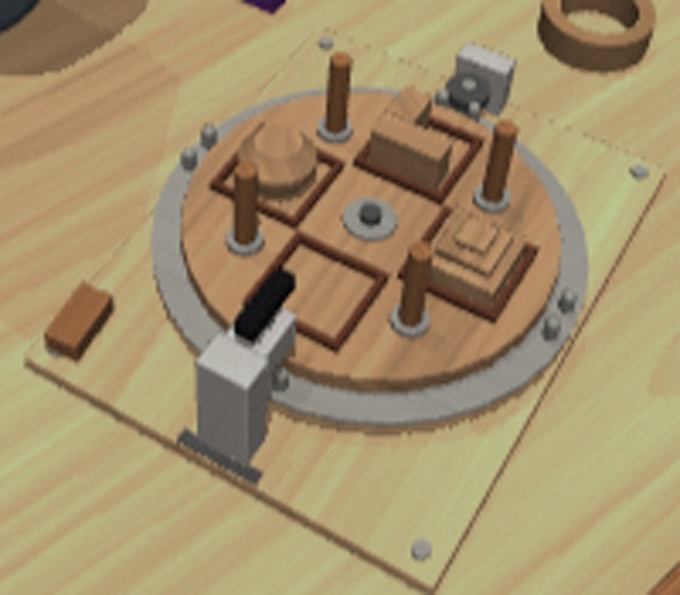

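```bash
cat > fit.py <<'E'
from h import *
from scipy.optimize import least_squares
c,s=np.cos,np.sin
pg=[[.105*c(a),.105*s(a),.150] for a in np.radians([45,135,225,315])]
T=[(pg[0],402,140),(pg[1],229,202),(pg[2],290,373),(pg[3],462,313),([0,-.168,.146],541,196)]
S=[(pg[0],422,248),(pg[1],507,127),(pg[2],341,60),(pg[3],247,167),([0,-.168,.146],266,303)]
O=[("top",p,205+u/4,100+v/4) for p,u,v in T]+[("scene",p,250+u/3.4,165+v/3.4) for p,u,v in S]
def w(q,p): return np.array([q[0]+c(q[2])*p[0]-s(q[2])*p[1],q[1]+s(q[2])*p[0]+c(q[2])*p[1],p[2]])
def r(q): return np.concatenate([np.subtract(proj(n,w(q,p)),(u,v)) for n,p,u,v in O])
c0=onz("top",292,170,.063)
q=least_squares(r,[c0[0],c0[1],.3]).x
E
python3 - <<'E'
from fit import *
print(c0,q,np.round(r(q).reshape(-1,2),1))
for n,p in [("hub",[0,0,.063]),("tee",[0,-.168,.146])]+[(f"peg{i}",p) for i,p in enumerate(pg)]: print(n,w(q,p).round(4))
# board corners check
print([onz("top",205+u/4,100+v/4,.018).round(3) for u,v in [(38,195),(530,22),(668,397),(163,573)]])
E
```

```text
[0.57592926 0.08407626 0.063     ] [ 0.61217041  0.07334799 -0.84682781] [[ -9.7 -12.8]
 [ -0.7   1.8]
 [ 15.1  -7.3]
 [  6.3 -23. ]
 [-10.7  43.1]
 [ 21.7   5.7]
 [ -1.9  -1.6]
 [ -8.3  11.6]
 [ 12.2  21.6]
 [-25.2 -43.4]]
hub [0.6122 0.0733 0.063 ]
tee [ 0.4863 -0.0379  0.146 ]
peg0 [0.717  0.0669 0.15  ]
peg1 [0.6186 0.1781 0.15  ]
peg2 [0.5074 0.0798 0.15  ]
peg3 [ 0.6057 -0.0315  0.15  ]
[array([0.665, 0.359, 0.018]), array([ 0.818, -0.081,  0.018]), array([ 0.476, -0.193,  0.018]), array([0.331, 0.247, 0.018])]
```

```bash
sed -i 's/^T=.*/T=[(pg[3],402,140),(pg[0],229,202),(pg[1],290,373),(pg[2],462,313),([0,-.168,.146],541,196)]/; s/^S=.*/S=[(pg[3],422,248),(pg[0],507,127),(pg[1],341,60),(pg[2],247,167),([0,-.168,.146],266,303)]/' fit.py
python3 - <<'E'
from fit import *
print(c0,q,np.round(r(q).reshape(-1,2),1))
for n,p in [("hub",[0,0,.063]),("tee",[0,-.168,.146])]+[(f"peg{i}",p) for i,p in enumerate(pg)]: print(n,w(q,p).round(4))
E
```

```text
[0.57592926 0.08407626 0.063     ] [0.57870998 0.08327953 0.3230074 ] [[-0.1  0.3]
 [-0.4 -0.4]
 [-0.7 -0. ]
 [ 0.3 -0.3]
 [ 0.  -1.7]
 [-0.3  0.8]
 [-0.2 -0. ]
 [-0.2 -0.6]
 [-0.5  0.6]
 [-0.4 -1.6]]
hub [0.5787 0.0833 0.063 ]
tee [ 0.632 -0.076  0.146]
peg0 [0.6255 0.1773 0.15  ]
peg1 [0.4847 0.1301 0.15  ]
peg2 [ 0.5319 -0.0107  0.15  ]
peg3 [0.6727 0.0364 0.15  ]
```

```bash
python3 - <<'E'
from fit import *
for n,f,(r0,r1,c0_,c1) in [("top","top0",(135,165,325,365)),("scene","scene0",(235,275,310,345))]:
    g=cv2.imread(f"pics/{f}.png")[r0:r1,c0_:c1].max(2)
    k,l,st,ce=cv2.connectedComponentsWithStats((g<55).astype(np.uint8))
    i=1+st[1:,4].argmax(); print(n,st[i],ce[i]+[c0_,r0])
    box=[w(q,[x,-.168+y,z]) for x in(-.009,.009) for y in(-.03,.03) for z in(.128,.146)]
    b=np.array([proj(n,p) for p in box]).astype(np.float32)
    M=np.zeros((400,640),np.uint8); cv2.fillConvexPoly(M,cv2.convexHull(b).astype(np.int32),1)
    m=cv2.moments(M,True); print("pred centroid",m['m10']/m['m00'],m['m01']/m['m00'],m['m00'])
E
```

```text
top [14 10  9  7 25] [343.28 147.68]
pred centroid 339.5 147.5 160.0
scene [  9   8  18  23 185] [327.31351351 254.18378378]
pred centroid 327.0921985815603 254.63475177304966 282.0
```

Request:
{"api": "play_rows", "payload": {
  "rows": [
    {"x":25.5,"y":23,"z":3,"az":0.083,"gripper":1},
    {"x":25.5,"y":23,"z":3,"az":0.083},
    {"x":25.5,"y":23,"z":3,"az":0.083},
    {"x":25.5,"y":23,"z":3,"az":0.083},
    {"x":25.5,"y":23,"z":3,"az":0.083},
    {"x":25.5,"y":23,"z":3,"az":0.083},
    {"x":25.5,"y":23,"z":3,"az":0.083},
    {"x":25.5,"y":23,"z":3,"az":0.083},
    {"x":25.5,"y":23,"z":3,"az":0.083},
    {"x":25.5,"y":23,"z":3,"az":0.083},
    {"x":25.5,"y":23,"z":1,"az":0.083},
    {"x":25.5,"y":23,"z":1,"az":0.083},
    {"x":25.5,"y":23,"z":1,"az":0.083},
    {"x":25.5,"y":23,"z":1,"az":0.083},
    {"x":25.5,"y":23,"z":0,"az":0.083},
    {"x":25.5,"y":23,"az":0.083},
    {"x":25.5,"y":23,"az":0.083},
    {"x":25.5,"y":23,"az":0.083},
    {"x":25.5,"y":23,"az":0.083},
    {"x":25.5,"y":23,"az":0.09}
  ],
  "newtons": 60
}}

```text
$.rows[0]: bad value
```

Request:
{"api": "play_rows", "payload": {
  "rows": [
    {"ax":0,"ay":0,"az":0.083,"x":25.5,"y":23,"z":3,"gripper":1},
    {"ax":0,"ay":0,"az":0.083,"x":25.5,"y":23,"z":3,"gripper":1},
    {"ax":0,"ay":0,"az":0.083,"x":25.5,"y":23,"z":3,"gripper":1},
    {"ax":0,"ay":0,"az":0.083,"x":25.5,"y":23,"z":3,"gripper":1},
    {"ax":0,"ay":0,"az":0.083,"x":25.5,"y":23,"z":3,"gripper":1},
    {"ax":0,"ay":0,"az":0.083,"x":25.5,"y":23,"z":3,"gripper":1},
    {"ax":0,"ay":0,"az":0.083,"x":25.5,"y":23,"z":3,"gripper":1},
    {"ax":0,"ay":0,"az":0.083,"x":25.5,"y":23,"z":3,"gripper":1},
    {"ax":0,"ay":0,"az":0.083,"x":25.5,"y":23,"z":3,"gripper":1},
    {"ax":0,"ay":0,"az":0.083,"x":25.5,"y":23,"z":3,"gripper":1},
    {"ax":0,"ay":0,"az":0.083,"x":25.5,"y":23,"z":3,"gripper":1},
    {"ax":0,"ay":0,"az":0.083,"x":25.5,"y":23,"z":0,"gripper":1},
    {"ax":0,"ay":0,"az":0.083,"x":25.5,"y":23,"z":0,"gripper":1},
    {"ax":0,"ay":0,"az":0.083,"x":25.5,"y":23,"z":0,"gripper":1},
    {"ax":0,"ay":0,"az":0.083,"x":25.5,"y":23,"z":0,"gripper":1},
    {"ax":0,"ay":0,"az":0.083,"x":25.5,"y":23,"z":0,"gripper":1},
    {"ax":0,"ay":0,"az":0.083,"x":25.5,"y":23,"z":0,"gripper":1},
    {"ax":0,"ay":0,"az":0.083,"x":25.5,"y":23,"z":0,"gripper":1},
    {"ax":0,"ay":0,"az":0.083,"x":25.5,"y":23,"z":0,"gripper":1},
    {"ax":0,"ay":0,"az":0.09,"x":25.5,"y":23,"z":0,"gripper":1}
  ],
  "newtons": 60
}}

```text
time: 2.1
eef_pos: [0.6334, -0.075, 0.2298]
tool_rot: [-0.0, 0.584, 0.812, -0.0]
ft_force: [-0.5, -0.5, 0.5]
width: 0.0854
grasp_force: 0.0
```

Request:
{"api": "play_rows", "payload": {
  "rows": [
    {"ax":0,"ay":0,"az":0,"x":-1.4,"y":-1,"z":-20,"gripper":1},
    {"ax":0,"ay":0,"az":0,"x":0,"y":0,"z":-20,"gripper":1},
    {"ax":0,"ay":0,"az":0,"x":0,"y":0,"z":-20,"gripper":1},
    {"ax":0,"ay":0,"az":0,"x":0,"y":0,"z":-20,"gripper":1},
    {"ax":0,"ay":0,"az":0,"x":0,"y":0,"z":-15,"gripper":1},
    {"ax":0,"ay":0,"az":0,"x":0,"y":0,"z":-9,"gripper":1},
    {"ax":0,"ay":0,"az":0,"x":0,"y":0,"z":0,"gripper":1}
  ]
}}

```text
time: 2.8
eef_pos: [0.6307, -0.0771, 0.1251]
tool_rot: [-0.001, 0.585, 0.811, -0.0]
ft_force: [-0.2, -0.3, -0.0]
width: 0.0852
grasp_force: 0.0
```

```bash
python3 - <<'E'
from h import *
a=env.snapshot("scene")[165:340,230:430]; cv2.imwrite("pics/s2.png",cv2.resize(a,None,fx=3.4,fy=3.4,interpolation=2))
o=env.observe(); print(o["eef_pos"],o["ft_force"])
E
```

```text
[ 0.63123778 -0.07718516  0.1261649 ] [ 0.36070141 -0.01675568 -0.27434435]
```

View pics/s2.png

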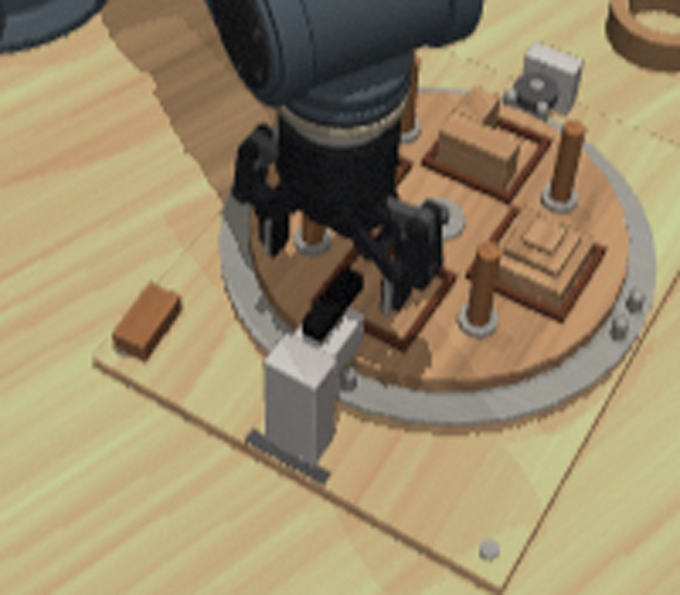

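```bash
python3 - <<'E'
from h import *
p=env.observe()["eef_pos"]
for s in(-.045,0,.045):
    u,v=proj("scene",[p[0]+s*np.cos(.323),p[1]+s*np.sin(.323),.139]); print((u-230)*3.4,(v-165)*3.4)
E
```

```text
276.7384296210873 276.6015805695743
330.47835211858416 303.715809300097
386.1668461763577 331.81318077678947
```

Request:
{"api": "play_rows", "payload": {
  "rows": [
    {"ax":0,"ay":0,"az":0,"x":0,"y":0,"z":0,"gripper":-1},
    {"ax":0,"ay":0,"az":0,"x":0,"y":0,"z":0,"gripper":-1},
    {"ax":0,"ay":0,"az":0,"x":0,"y":0,"z":0,"gripper":-1},
    {"ax":0,"ay":0,"az":0,"x":0,"y":0,"z":0,"gripper":-1},
    {"ax":0,"ay":0,"az":0,"x":0,"y":0,"z":0,"gripper":-1},
    {"ax":0,"ay":0,"az":0,"x":0,"y":0,"z":0,"gripper":-1},
    {"ax":0,"ay":0,"az":0,"x":0,"y":0,"z":0,"gripper":-1},
    {"ax":0,"ay":0,"az":0,"x":0,"y":0,"z":0,"gripper":-1}
  ],
  "newtons": 40
}}

```text
time: 3.65
eef_pos: [0.6312, -0.0772, 0.1262]
tool_rot: [-0.0, 0.585, 0.811, -0.0]
ft_force: [0.2, -0.2, -0.4]
width: -0.0001
grasp_force: 0.0
```

```bash
python3 - <<'E'
from h import *
a=env.snapshot("scene")[165:340,230:430]; cv2.imwrite("pics/s3.png",cv2.resize(a,None,fx=3.4,fy=3.4,interpolation=2))
o=env.observe(); print(o["eef_pos"],o["ft_force"],o["width"])
E
```

```text
[ 0.63120839 -0.0771409   0.12617098] [ 1.22981875 -0.07295051 -0.18063981] 6.660394556742053e-07
```

View pics/s3.png

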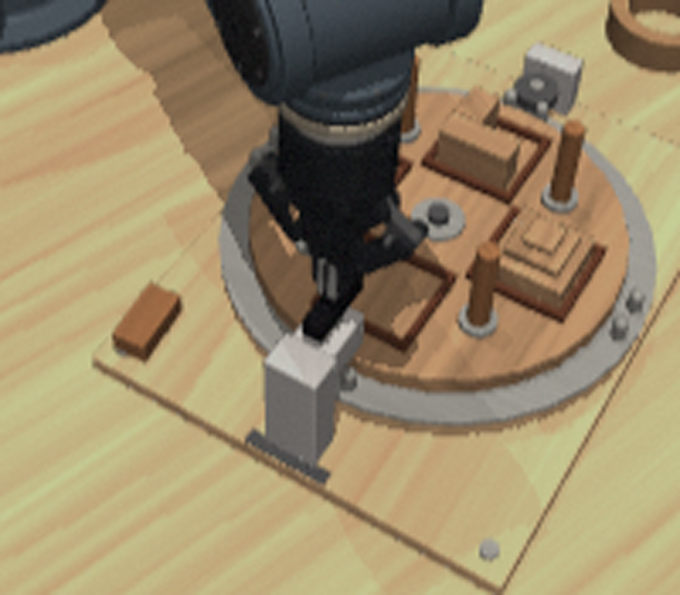

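```bash
python3 - <<'E'
from h import *
print(proj("scene",[.1226,-.5358,.1967]))
ty=-1.346
for s in(-.045,.045): print(proj("scene",[.1226+s*np.cos(ty),-.5358+s*np.sin(ty),.2097]))
g=cv2.imread("pics/scene0.png").max(2)
for r in range(150,212,3): print(r,''.join('#' if x<60 else '.' for x in g[r,0:80]))
E
```

```text
(np.float64(53.452183352457496), np.float64(205.30116876421133))
(np.float64(68.62284970766177), np.float64(191.6279348527812))
(np.float64(32.44370007150718), np.float64(212.08022253607623))
150 ###########################################################.....................
153 ##############################################...############...................
156 ##############################################.........#########................
159 ##############################################...........#########..............
162 .####################################################...############............
165 ...##############################################################...............
168 .....######################################...#################.................
171 #########################################.............####..####................
174 ####......#########################.....................####..###...............
177 ####......####################............................####.####.............
180 ###.......#############...............................
[... 176 characters left out ...]
....................
189 ###################.............................................................
192 ###################.............................................................
195 ..#########...#####.............................................................
198 ................#####...........................................................
201 ...................####.........................................................
204 ................................................................................
207 ................................................................................
210 ................................................................................
```

```bash
python3 - <<'E'
from h import *
for n in("scene","top"): print(n,proj(n,[0,0,0]),proj(n,[.09,0,0]),proj(n,[0,-.09,0]))
p=env.observe()["eef_pos"]
for z in (0,.0187,.03): print(z,proj("scene",p+[0,0,z]))
g=env.snapshot("scene")[225:275,300:365].max(2)
for i,r in enumerate(g): print(225+i,' '.join(f"{x//10:2d}" for x in r[10:50]))
E
```

```text
scene (np.float64(229.22183634598142), np.float64(157.54004785102836)) (np.float64(242.50255047151688), np.float64(170.28893405802074)) (np.float64(206.68976067707197), np.float64(167.76262208606227))
top (np.float64(319.5280824747148), np.float64(340.7523590554632)) (np.float64(318.99807315576095), np.float64(313.3482546632233)) (np.float64(346.12777198571973), np.float64(340.1832957408324))
0 (np.float64(327.08838930624546), np.float64(257.5664477987795))
0.0187 (np.float64(327.260172809062), np.float64(252.80071791461637))
0.03 (np.float64(327.36631800589), np.float64(249.8559686907995))
225  1  2  2  2  2  7  5  2  2  1  1  2  1  1  1  1  2  1  1  2  2  2  2  2  1  1  1  2  1  2  2  2  2  3  5  7  4  8 18 18
226  2  1  1  2  2 10  9  5  2  0  2  1  1  1  2  2  1  2  2  2  2  2  2  1  2  2  1  1  1  2  2  2  3  3  3  7  6 10 18 18
227  1  1  2  2  2  8 11 15  2  2  1  1  1  2  2  2  2  1  1  1  2  2  2  2  2  1  1  1  2  2  2  2  2  3  2  6  7  8 13 18
228  5  2  1  2  2  4 12 13  1  2  1  1  2  1  2  2  2  1  1  2  1  1  2  1  1  2  1  1  2  2  2  2  2  2  2  7  7  7  8 14
229 10
[... 4997 characters left out ...]
18 18 17 18 17 15  9  9  9  9  9 10 11 11 11 11 11 10 10 11 11 11 11 11 11 10 10
270 19 19 19 19 19 19 18 18 18 18 18 18 18 18 18 18 18 18 14  9  9  9  8  8 10 15 11 11 11 11 10 11 11 11 11 11 11 11 11 11
271 19 19 19 19 19 19 19 18 18 18 18 19 18 18 18 18 19 18 14  9  9  9  8  8  9 12 11 13 15 10 11 11 11 11 11 11 11 11 11 11
272 18 19 19 19 19 19 19 18 18 18 18 19 19 18 18 18 18 17 12  9  8  7  8  8  8  9 10 12 13 12 15 16 15 15 11 11 11 11 11 16
273 13 15 18 19 19 19 19 19 18 18 19 19 19 18 18 18 18 12 10  9  8  7  8 12  9 10  9 10 10 11 13 14 16 17 15 15 15 16 16 18
274 10 11 13 15 18 19 19 19 19 18 19 19 19 18 18 18 14  9  9  8  7  8 10 14 11 10  9  9 10 10 10 10 12 13 13 13 15 15 18 18
```

Request:
{"api": "play_rows", "payload": {
  "rows": [
    {"ax":0,"ay":0,"az":0,"x":0,"y":0,"z":0,"gripper":1},
    {"ax":0,"ay":0,"az":0,"x":0,"y":0,"z":0,"gripper":1},
    {"ax":0,"ay":0,"az":0,"x":0,"y":0,"z":0,"gripper":1},
    {"ax":0,"ay":0,"az":0,"x":0,"y":0,"z":0,"gripper":1},
    {"ax":0,"ay":0,"az":0,"x":0,"y":0,"z":0,"gripper":1},
    {"ax":0,"ay":0,"az":0,"x":0,"y":0,"z":-4,"gripper":1},
    {"ax":0,"ay":0,"az":0,"x":0,"y":0,"z":-4,"gripper":1},
    {"ax":0,"ay":0,"az":0,"x":0,"y":0,"z":-4,"gripper":1},
    {"ax":0,"ay":0,"az":0,"x":0,"y":0,"z":-3,"gripper":1},
    {"ax":0,"ay":0,"az":0,"x":0,"y":0,"z":0,"gripper":-0.3},
    {"ax":0,"ay":0,"az":0,"x":0,"y":0,"z":0,"gripper":-0.3},
    {"ax":0,"ay":0,"az":0,"x":0,"y":0,"z":0,"gripper":-0.3},
    {"ax":0,"ay":0,"az":0,"x":0,"y":0,"z":0,"gripper":-0.3},
    {"ax":0,"ay":0,"az":0,"x":0,"y":0,"z":0,"gripper":-0.3}
  ],
  "newtons": 30
}}

```text
time: 5.15
eef_pos: [0.6313, -0.0771, 0.1113]
tool_rot: [0.0, 0.585, 0.811, 0.0]
ft_force: [-0.7, -0.3, 0.8]
width: 0.03
grasp_force: 0.0
```

Request:
{"api": "play_rows", "payload": {
  "rows": [
    {"ax":0,"ay":0,"az":0,"x":0,"y":0,"z":0,"gripper":-1},
    {"ax":0,"ay":0,"az":0,"x":0,"y":0,"z":0,"gripper":-1},
    {"ax":0,"ay":0,"az":0,"x":0,"y":0,"z":0,"gripper":-1},
    {"ax":0,"ay":0,"az":0,"x":0,"y":0,"z":0,"gripper":-1}
  ],
  "newtons": 30
}}

```text
time: 5.55
eef_pos: [0.6297, -0.0776, 0.1113]
tool_rot: [-0.001, 0.585, 0.811, -0.001]
ft_force: [-8.2, -3.0, 6.6]
width: 0.0151
grasp_force: 29.2
```

Request:
{"api": "play_rows", "payload": {
  "rows": [
    {"ax":0,"ay":0,"az":0,"x":-1.4,"y":-0.5,"z":0,"gripper":-1},
    {"ax":0,"ay":0,"az":0,"x":0,"y":0,"z":1,"gripper":-1},
    {"ax":0,"ay":0,"az":0,"x":0,"y":0,"z":2,"gripper":-1},
    {"ax":0,"ay":0,"az":0,"x":0,"y":0,"z":2,"gripper":-1},
    {"ax":0,"ay":0,"az":0,"x":0,"y":0,"z":0,"gripper":-1}
  ],
  "newtons": 60
}}

```text
time: 6.05
eef_pos: [0.63, -0.0776, 0.1164]
tool_rot: [0.0, 0.585, 0.811, 0.0]
ft_force: [-0.3, 0.5, 0.2]
width: -0.0002
grasp_force: 0.0
```

Request:
{"api": "play_rows", "payload": {
  "rows": [
    {"ax":0,"ay":0,"az":0,"x":0,"y":0,"z":0,"gripper":0.2},
    {"ax":0,"ay":0,"az":0,"x":0,"y":0,"z":0,"gripper":0.2},
    {"ax":0,"ay":0,"az":0,"x":0,"y":0,"z":0,"gripper":0.2},
    {"ax":0,"ay":0,"az":0,"x":0,"y":0,"z":-4,"gripper":0.2},
    {"ax":0,"ay":0,"az":0,"x":0,"y":0,"z":-4,"gripper":0.2},
    {"ax":0,"ay":0,"az":0,"x":0,"y":0,"z":-4,"gripper":0.2},
    {"ax":0,"ay":0,"az":0,"x":0,"y":0,"z":-3,"gripper":0.2},
    {"ax":0,"ay":0,"az":0,"x":0,"y":0,"z":0,"gripper":-0.3},
    {"ax":0,"ay":0,"az":0,"x":0,"y":0,"z":0,"gripper":-0.3},
    {"ax":0,"ay":0,"az":0,"x":0,"y":0,"z":0,"gripper":-0.3},
    {"ax":0,"ay":0,"az":0,"x":0,"y":0,"z":0,"gripper":-0.3}
  ],
  "newtons": 30
}}

```text
time: 7.15
eef_pos: [0.6299, -0.0776, 0.1014]
tool_rot: [0.0, 0.585, 0.811, 0.0]
ft_force: [0.3, -0.5, 0.7]
width: 0.03
grasp_force: 0.0
```

Request:
{"api": "play_rows", "payload": {
  "rows": [
    {"ax":0,"ay":0,"az":0,"x":0,"y":0,"z":0,"gripper":-1},
    {"ax":0,"ay":0,"az":0,"x":0,"y":0,"z":0,"gripper":-1},
    {"ax":0,"ay":0,"az":0,"x":0,"y":0,"z":0,"gripper":-1},
    {"ax":0,"ay":0,"az":0,"x":0,"y":0,"z":0,"gripper":-1}
  ],
  "newtons": 40
}}

```text
time: 7.55
eef_pos: [0.6295, -0.0778, 0.1015]
tool_rot: [-0.0, 0.585, 0.811, -0.0]
ft_force: [-4.3, -0.7, 5.6]
width: 0.0166
grasp_force: 39.9
```

```bash
python3 - <<'E'
from h import *
a=env.snapshot("scene")[195:315,260:400]; cv2.imwrite("pics/s4.png",cv2.resize(a,None,fx=5,fy=5,interpolation=2))
o=env.observe(); print(o["eef_pos"],o["ft_force"],o["wrist_torque"],o["width"],o["grasp_force"],o["joint_positions"])
E
```

```text
[ 0.62954615 -0.07777579  0.10150128] [-4.9214315  -0.48804835  5.59862665] [-0.18606133  0.79638267  0.04766352] 0.01703006273332685 39.865665435791016 [-1.96163412e-01  6.05520405e-01  1.50207102e+00 -3.14138349e-04
  1.03448861e+00 -5.16993654e-01]
```

View pics/s4.png

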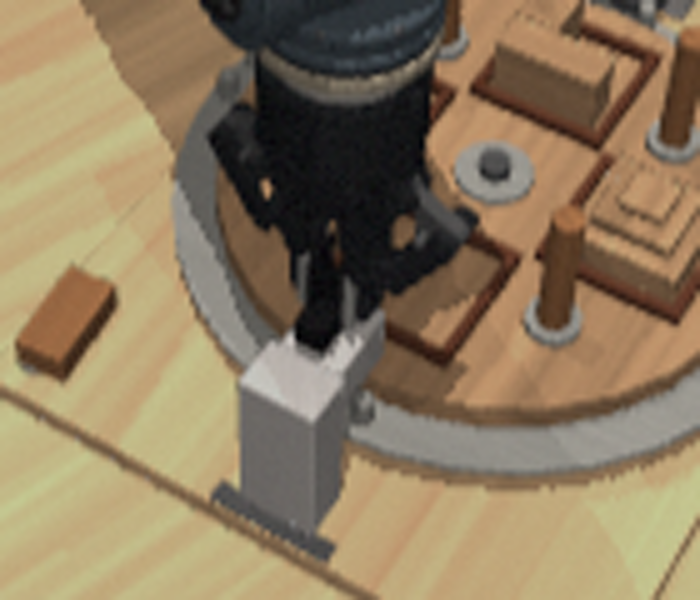

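Request:
{"api": "play_rows", "payload": {
  "rows": [
    {"ax":0,"ay":0,"az":0,"x":-0.8,"y":0,"z":0,"gripper":-0.2},
    {"ax":0,"ay":0,"az":0,"x":0,"y":0,"z":0,"gripper":-0.2},
    {"ax":0,"ay":0,"az":0,"x":0,"y":0,"z":-3,"gripper":-0.2},
    {"ax":0,"ay":0,"az":0,"x":0,"y":0,"z":-3,"gripper":-0.2},
    {"ax":0,"ay":0,"az":0,"x":0,"y":0,"z":0,"gripper":-1},
    {"ax":0,"ay":0,"az":0,"x":0,"y":0,"z":0,"gripper":-1},
    {"ax":0,"ay":0,"az":0,"x":0,"y":0,"z":0,"gripper":-1},
    {"ax":0,"ay":0,"az":0,"x":0,"y":0,"z":0,"gripper":-1},
    {"ax":0,"ay":0,"az":0,"x":0,"y":0,"z":0,"gripper":-1}
  ],
  "newtons": 60
}}

```text
time: 8.5
eef_pos: [0.6292, -0.0774, 0.0949]
tool_rot: [0.0, 0.585, 0.811, 0.0]
ft_force: [5.4, 1.6, -6.1]
width: 0.0163
grasp_force: 60.4
```

Request:
{"api": "play_rows", "payload": {
  "rows": [
    {"ax":0,"ay":0,"az":0,"x":0,"y":0,"z":2,"gripper":-1},
    {"ax":0,"ay":0,"az":0,"x":0,"y":0,"z":2,"gripper":-1},
    {"ax":0,"ay":0,"az":0,"x":0,"y":0,"z":2,"gripper":-1},
    {"ax":0,"ay":0,"az":0,"x":0,"y":0,"z":2,"gripper":-1}
  ],
  "newtons": 60
}}

```text
time: 8.9
eef_pos: [0.6292, -0.0774, 0.1029]
tool_rot: [0.0, 0.585, 0.811, 0.0]
ft_force: [5.9, 2.5, -6.9]
width: 0.0167
grasp_force: 60.2
```

Still gripping, with the bar pulling down. I'll continue up.

Request:
{"api": "play_rows", "payload": {
  "rows": [
    {"ax":0,"ay":0,"az":0,"x":0,"y":0,"z":3,"gripper":-1},
    {"ax":0,"ay":0,"az":0,"x":0,"y":0,"z":3,"gripper":-1},
    {"ax":0,"ay":0,"az":0,"x":0,"y":0,"z":3,"gripper":-1},
    {"ax":0,"ay":0,"az":0,"x":0,"y":0,"z":3,"gripper":-1},
    {"ax":0,"ay":0,"az":0,"x":0,"y":0,"z":3,"gripper":-1},
    {"ax":0,"ay":0,"az":0,"x":0,"y":0,"z":3,"gripper":-1},
    {"ax":0,"ay":0,"az":0,"x":0,"y":0,"z":3,"gripper":-1},
    {"ax":0,"ay":0,"az":0,"x":0,"y":0,"z":1,"gripper":-1},
    {"ax":0,"ay":0,"az":0,"x":0,"y":0,"z":0,"gripper":-1}
  ],
  "newtons": 60
}}

```text
time: 9.8
eef_pos: [0.6292, -0.0775, 0.125]
tool_rot: [0.0, 0.585, 0.811, 0.0]
ft_force: [6.4, 4.0, -5.2]
width: 0.0165
grasp_force: 62.0
```

```bash
python3 - <<'E'
from h import *
a=env.snapshot("scene")[195:315,260:400]; cv2.imwrite("pics/s5.png",cv2.resize(a,None,fx=5,fy=5,interpolation=2))
E
```

```text
(no output)
```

View pics/s5.png

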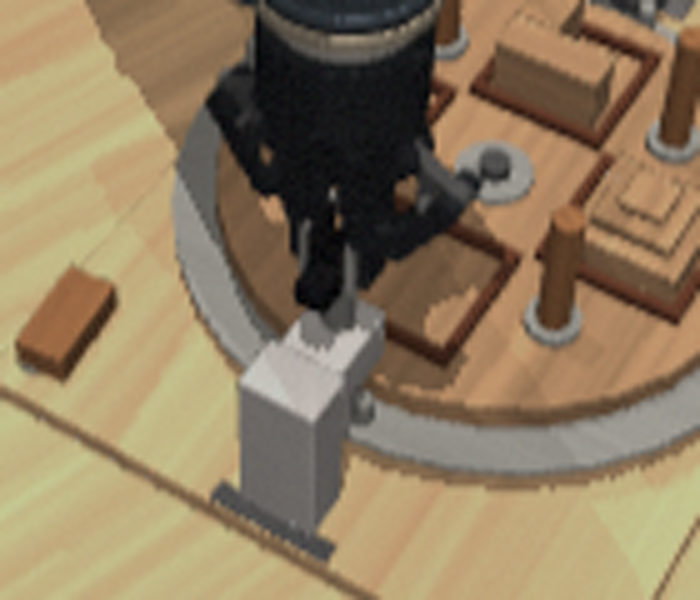

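Request:
{"api": "play_rows", "payload": {
  "rows": [
    {"ax":0,"ay":0,"az":0,"x":0,"y":0,"z":1,"gripper":-1},
    {"ax":0,"ay":0,"az":0,"x":0,"y":0,"z":1,"gripper":-1},
    {"ax":0,"ay":0,"az":0,"x":0,"y":0,"z":0,"gripper":-1}
  ],
  "newtons": 60
}}

```text
time: 10.15
eef_pos: [0.629, -0.0774, 0.1251]
tool_rot: [-0.0, 0.585, 0.811, 0.0]
ft_force: [12.1, 2.5, -21.3]
width: 0.0163
grasp_force: 60.1
```

Request:
{"api": "play_rows", "payload": {
  "rows": [
    {"ax":0,"ay":0,"az":0,"x":0,"y":0,"z":-2,"gripper":0.3},
    {"ax":0,"ay":0,"az":0,"x":0,"y":0,"z":0,"gripper":0.3},
    {"ax":0,"ay":0,"az":0,"x":0,"y":0,"z":0,"gripper":0.3},
    {"ax":0,"ay":0,"az":0,"x":0,"y":0,"z":15,"gripper":0.3},
    {"ax":0,"ay":0,"az":0,"x":0,"y":0,"z":25,"gripper":1},
    {"ax":0,"ay":0,"az":0,"x":0,"y":0,"z":25,"gripper":1},
    {"ax":0,"ay":0,"az":-0.08,"x":0,"y":25,"z":0,"gripper":1},
    {"ax":0,"ay":0,"az":-0.08,"x":0,"y":25,"z":0,"gripper":1},
    {"ax":0,"ay":0,"az":-0.08,"x":0,"y":25,"z":0,"gripper":1},
    {"ax":0,"ay":0,"az":-0.08,"x":0,"y":25,"z":0,"gripper":1},
    {"ax":0,"ay":0,"az":-0.08,"x":0,"y":25,"z":0,"gripper":1},
    {"ax":0,"ay":0,"az":-0.08,"x":0,"y":25,"z":0,"gripper":1},
    {"ax":0,"ay":0,"az":-0.08,"x":0,"y":25,"z":0,"gripper":1},
    {"ax":0,"ay":0,"az":-0.08,"x":0,"y":25,"z":0,"gripper":1},
    {"ax":0,"ay":0,"az":-0.08,"x":0,"y":25,"z":0,"gripper":1},
    {"ax":0,"ay":0,"az":-0.065,"x":-3.5,"y":29.7,"z":0,"gripper":1},
    {"ax":0,"ay":0,"az":0,"x":0,"y":0,"z":0,"gripper":1}
  ],
  "newtons": 20
}}

```text
time: 11.85
eef_pos: [0.6252, 0.18, 0.1917]
tool_rot: [-0.0, 0.851, 0.526, 0.001]
ft_force: [-0.1, -0.6, 0.8]
width: 0.0854
grasp_force: 0.0
```

```bash
python3 - <<'E'
from h import *
a=env.snapshot("scene")[140:300,280:440]; cv2.imwrite("pics/s6.png",cv2.resize(a,None,fx=3.7,fy=3.7,interpolation=2))
print(env.observe()["eef_pos"])
E
```

```text
[0.6254592  0.17834329 0.19158292]
```

View pics/s6.png

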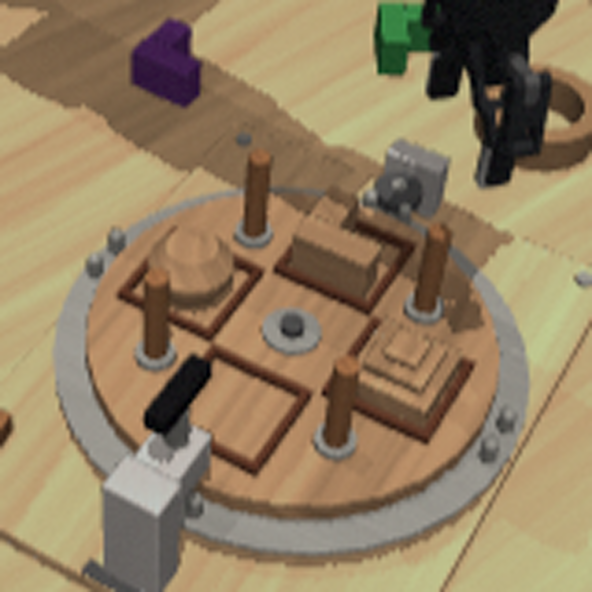

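```bash
python3 - <<'E'
from h import *
for z in (.20,.22,.24,.26): print(z,proj("scene",[.6255,.1783,z]))
E
```

```text
0.2 (np.float64(402.11534493453564), np.float64(188.43205069137355))
0.22 (np.float64(403.3357865649797), np.float64(182.68783812448248))
0.24 (np.float64(404.5908130332373), np.float64(176.78084623653538))
0.26 (np.float64(405.8819155645801), np.float64(170.70405632648817))
```

Request:
{"api": "play_rows", "payload": {
  "rows": [
    {"ax":0,"ay":0,"az":0,"x":0,"y":-1,"z":-20,"gripper":1},
    {"ax":0,"ay":0,"az":0,"x":0,"y":0,"z":-20,"gripper":1},
    {"ax":0,"ay":0,"az":0,"x":0,"y":0,"z":-20,"gripper":1},
    {"ax":0,"ay":0,"az":0,"x":0,"y":0,"z":-16,"gripper":1},
    {"ax":0,"ay":0,"az":0,"x":0,"y":0,"z":-16,"gripper":1},
    {"ax":0,"ay":0,"az":0,"x":0,"y":0,"z":-11,"gripper":1},
    {"ax":0,"ay":0,"az":0,"x":0,"y":0,"z":0,"gripper":-0.39},
    {"ax":0,"ay":0,"az":0,"x":0,"y":0,"z":0,"gripper":-0.39},
    {"ax":0,"ay":0,"az":0,"x":0,"y":0,"z":0,"gripper":-0.39},
    {"ax":0,"ay":0,"az":0,"x":0,"y":0,"z":0,"gripper":-0.39},
    {"ax":0,"ay":0,"az":0,"x":0,"y":0,"z":0,"gripper":-0.39},
    {"ax":0,"ay":0,"az":0,"x":0,"y":0,"z":0,"gripper":-0.39}
  ],
  "newtons": 20
}}

```text
time: 13.1
eef_pos: [0.6254, 0.1763, 0.0876]
tool_rot: [-0.0, 0.851, 0.526, 0.0]
ft_force: [-2.4, 0.9, 2.5]
width: 0.026
grasp_force: 1.6
```

```bash
cat > arc.py <<'E'
from fit import *
import sys
# TCP waypoints: radius .105, angles
def P(th,lead=.0): return q[:2]+.105*np.array([c(th+q[2]),s(th+q[2])])
def rows(a0,a1,n,p0):
    th=np.linspace(a0,a1,n+1)[1:]; last=np.array(p0)
    for t in th:
        d=P(t)-last; last=P(t); print(np.round(d*1000,1), "az",round((a1-a0)/n,3))
E
python3 - <<'E'
from arc import *
o=env.observe(); p=o["eef_pos"]; print(p,o["ft_force"],o["width"],P(np.pi/4))
a=np.pi/4
print("rows"); rows(a,a+np.pi/2,20,P(a))
E
```

```text
[0.62541515 0.1763231  0.08757331] [-2.40961785  0.91633661  2.50676877] 0.02601529675284363 [0.62554933 0.17725332]
rows
[-7.5  3.4] az 0.079
[-7.8  2.8] az 0.079
[-8.   2.2] az 0.079
[-8.1  1.5] az 0.079
[-8.2  0.9] az 0.079
[-8.2  0.3] az 0.079
[-8.2 -0.4] az 0.079
[-8.2 -1. ] az 0.079
[-8.1 -1.7] az 0.079
[-7.9 -2.3] az 0.079
[-7.7 -2.9] az 0.079
[-7.5 -3.5] az 0.079
[-7.2 -4.1] az 0.079
[-6.8 -4.6] az 0.079
[-6.4 -5.2] az 0.079
[-6.  -5.6] az 0.079
[-5.5 -6.1] az 0.079
[-5.  -6.5] az 0.079
[-4.5 -6.9] az 0.079
[-4.  -7.2] az 0.079
```

Request:
{"api": "play_rows", "payload": {
  "rows": [
    {"ax":0,"ay":0,"az":0.039,"x":-3.8,"y":2.6,"z":0,"gripper":-0.39},
    {"ax":0,"ay":0,"az":0.04,"x":-3.8,"y":1.7,"z":0,"gripper":-0.39},
    {"ax":0,"ay":0,"az":0.039,"x":-3.9,"y":1.4,"z":0,"gripper":-0.39},
    {"ax":0,"ay":0,"az":0.04,"x":-3.9,"y":1.4,"z":0,"gripper":-0.39},
    {"ax":0,"ay":0,"az":0.039,"x":-4,"y":1.1,"z":0,"gripper":-0.39},
    {"ax":0,"ay":0,"az":0.04,"x":-4,"y":1.1,"z":0,"gripper":-0.39},
    {"ax":0,"ay":0,"az":0.039,"x":-4,"y":0.8,"z":0,"gripper":-0.39},
    {"ax":0,"ay":0,"az":0.04,"x":-4.1,"y":0.7,"z":0,"gripper":-0.39},
    {"ax":0,"ay":0,"az":0.039,"x":-4.1,"y":0.5,"z":0,"gripper":-0.39},
    {"ax":0,"ay":0,"az":0.04,"x":-4.1,"y":0.4,"z":0,"gripper":-0.39}
  ],
  "newtons": 20
}}

```text
time: 14.1
eef_pos: [0.5863, 0.1877, 0.0874]
tool_rot: [0.001, 0.73, 0.683, 0.001]
ft_force: [2.1, 0.7, -0.0]
width: 0.026
grasp_force: 0.7
```

Turning freely at about 2 N. Next I'll continue along the arc.

Request:
{"api": "play_rows", "payload": {
  "rows": [
    {"ax":0,"ay":0,"az":0.079,"x":-8.2,"y":0.3,"z":0,"gripper":-0.39},
    {"ax":0,"ay":0,"az":0.079,"x":-8.2,"y":-0.4,"z":0,"gripper":-0.39},
    {"ax":0,"ay":0,"az":0.079,"x":-8.2,"y":-1,"z":0,"gripper":-0.39},
    {"ax":0,"ay":0,"az":0.079,"x":-8.1,"y":-1.7,"z":0,"gripper":-0.39},
    {"ax":0,"ay":0,"az":0.079,"x":-7.9,"y":-2.3,"z":0,"gripper":-0.39},
    {"ax":0,"ay":0,"az":0.079,"x":-7.7,"y":-2.9,"z":0,"gripper":-0.39},
    {"ax":0,"ay":0,"az":0.079,"x":-7.5,"y":-3.5,"z":0,"gripper":-0.39},
    {"ax":0,"ay":0,"az":0.079,"x":-7.2,"y":-4.1,"z":0,"gripper":-0.39},
    {"ax":0,"ay":0,"az":0.079,"x":-6.8,"y":-4.6,"z":0,"gripper":-0.39},
    {"ax":0,"ay":0,"az":0.079,"x":-6.4,"y":-5.2,"z":0,"gripper":-0.39},
    {"ax":0,"ay":0,"az":0,"x":0,"y":0,"z":0,"gripper":-0.39}
  ]
}}

```text
time: 15.2
eef_pos: [0.5094, 0.162, 0.0873]
tool_rot: [0.0, 0.412, 0.911, -0.0]
ft_force: [-1.0, -0.8, 1.2]
width: 0.0262
grasp_force: 0.0
```

```bash
python3 - <<'E'
from arc import *
o=env.observe(); p=o["eef_pos"]; print(p,o["ft_force"],P(np.radians(135)),P(np.radians(135-22.5)))
E
```

```text
[0.50935598 0.16198995 0.08734308] [-1.04785943 -0.77965219  1.24664335] [0.48473618 0.13011888] [0.50981415 0.16251566]
```

Request:
{"api": "play_rows", "payload": {
  "rows": [
    {"ax":0,"ay":0,"az":0.04,"x":-3,"y":-2.8,"z":0,"gripper":-0.39},
    {"ax":0,"ay":0,"az":0.039,"x":-3,"y":-2.8,"z":0,"gripper":-0.39},
    {"ax":0,"ay":0,"az":0.04,"x":-2.8,"y":-3,"z":0,"gripper":-0.39},
    {"ax":0,"ay":0,"az":0.039,"x":-2.7,"y":-3.1,"z":0,"gripper":-0.39},
    {"ax":0,"ay":0,"az":0.04,"x":-2.5,"y":-3.2,"z":0,"gripper":-0.39},
    {"ax":0,"ay":0,"az":0.039,"x":-2.5,"y":-3.3,"z":0,"gripper":-0.39},
    {"ax":0,"ay":0,"az":0.04,"x":-2.3,"y":-3.4,"z":0,"gripper":-0.39},
    {"ax":0,"ay":0,"az":0.039,"x":-2.2,"y":-3.5,"z":0,"gripper":-0.39},
    {"ax":0,"ay":0,"az":0.04,"x":-2,"y":-3.6,"z":0,"gripper":-0.39},
    {"ax":0,"ay":0,"az":0.039,"x":-2,"y":-3.6,"z":0,"gripper":-0.39},
    {"ax":0,"ay":0,"az":0,"x":0,"y":0,"z":0,"gripper":-0.39},
    {"ax":0,"ay":0,"az":0,"x":0,"y":0,"z":0,"gripper":-0.39}
  ]
}}

```text
time: 16.4
eef_pos: [0.485, 0.1302, 0.0873]
tool_rot: [0.0, 0.227, 0.974, 0.0]
ft_force: [0.7, 0.2, 0.4]
width: 0.0261
grasp_force: 0.0
```

Request:
{"api": "play_rows", "payload": {
  "rows": [
    {"ax":0,"ay":0,"az":0,"x":0,"y":0,"z":0,"gripper":0.2},
    {"ax":0,"ay":0,"az":0,"x":0,"y":0,"z":0,"gripper":0.2},
    {"ax":0,"ay":0,"az":0,"x":0,"y":0,"z":20,"gripper":0.2},
    {"ax":0,"ay":0,"az":0,"x":0,"y":0,"z":30,"gripper":0.2},
    {"ax":0,"ay":0,"az":0,"x":0,"y":0,"z":35,"gripper":0.2},
    {"ax":0,"ay":0,"az":-0.08,"x":0,"y":0,"z":25,"gripper":0.2},
    {"ax":0,"ay":0,"az":-0.09,"x":-15,"y":-20,"z":0,"gripper":0.2},
    {"ax":0,"ay":0,"az":-0.09,"x":-15,"y":-25,"z":0,"gripper":0.2},
    {"ax":0,"ay":0,"az":-0.09,"x":-15,"y":-25,"z":0,"gripper":0.2},
    {"ax":0,"ay":0,"az":-0.09,"x":-15,"y":-25,"z":0,"gripper":0.2},
    {"ax":0,"ay":0,"az":-0.09,"x":-15,"y":-25,"z":0,"gripper":0.2},
    {"ax":0,"ay":0,"az":-0.09,"x":-15,"y":-25,"z":0,"gripper":0.2},
    {"ax":0,"ay":0,"az":-0.09,"x":0,"y":-25,"z":0,"gripper":0.2},
    {"ax":0,"ay":0,"az":-0.075,"x":0,"y":-25,"z":0,"gripper":0.2}
  ]
}}

```text
time: 17.8
eef_pos: [0.3944, -0.0659, 0.1975]
tool_rot: [0.0, 0.583, 0.813, 0.0]
ft_force: [1.0, -0.5, -0.3]
width: 0.0513
grasp_force: 0.0
```

```bash
python3 - <<'E'
from fit import *
print(env.observe()["eef_pos"])
I={}
for n,f in (("scene","scene0"),("top","top0")):
    im=env.snapshot(n); I[n]=im; cv2.imwrite(f"pics/{n}1.png",im); ref=cv2.imread(f"pics/{f}.png")
    for nm,u,v in [(i,u,v) for i,(a,p,u,v) in enumerate(O) if a==n]:
        u,v=int(round(u)),int(round(v)); t=ref[v-5:v+8,u-5:u+6]; S=im[v-13:v+16,u-13:u+14]
        m=cv2.matchTemplate(S,t,cv2.TM_CCOEFF_NORMED); _,k,_,l=cv2.minMaxLoc(m); print(n,nm,round(k,2),l[0]-8,l[1]-8)
a=cv2.resize(I["scene"][165:335,260:440],None,fx=3.2,fy=3.2,interpolation=2)
cv2.imwrite("pics/s7.png",a)
E
```

```text
[ 0.39437578 -0.0658735   0.19746151]
scene 5 0.84 0 0
scene 6 1.0 0 0
scene 7 1.0 0 0
scene 8 0.76 3 -1
scene 9 0.81 -1 -5
top 0 0.97 0 0
top 1 0.96 0 0
top 2 0.98 0 0
top 3 0.98 0 0
top 4 0.74 -1 -1
```

Request:
{"api": "play_rows", "payload": {
  "rows": [
    {"ax":0,"ay":0,"az":0,"x":30,"y":-1,"z":0,"gripper":1},
    {"ax":0,"ay":0,"az":0,"x":30,"y":-1,"z":0,"gripper":1},
    {"ax":0,"ay":0,"az":0,"x":30,"y":-2,"z":0,"gripper":1},
    {"ax":0,"ay":0,"az":0,"x":30,"y":-2,"z":0,"gripper":1},
    {"ax":0,"ay":0,"az":0,"x":30,"y":-2,"z":0,"gripper":1},
    {"ax":0,"ay":0,"az":0,"x":30,"y":-1,"z":0,"gripper":1},
    {"ax":0,"ay":0,"az":0,"x":30,"y":-1,"z":0,"gripper":1},
    {"ax":0,"ay":0,"az":0,"x":26,"y":-1,"z":0,"gripper":1},
    {"ax":0,"ay":0,"az":0,"x":0,"y":0,"z":-20,"gripper":1},
    {"ax":0,"ay":0,"az":0,"x":0,"y":0,"z":-20,"gripper":1},
    {"ax":0,"ay":0,"az":0,"x":0,"y":0,"z":-15,"gripper":1},
    {"ax":0,"ay":0,"az":0,"x":0,"y":0,"z":-12,"gripper":1},
    {"ax":0,"ay":0,"az":0,"x":0,"y":0,"z":-5,"gripper":1},
    {"ax":0,"ay":0,"az":0,"x":0,"y":0,"z":0,"gripper":-0.3},
    {"ax":0,"ay":0,"az":0,"x":0,"y":0,"z":0,"gripper":-0.3},
    {"ax":0,"ay":0,"az":0,"x":0,"y":0,"z":0,"gripper":-1},
    {"ax":0,"ay":0,"az":0,"x":0,"y":0,"z":0,"gripper":-1},
    {"ax":0,"ay":0,"az":0,"x":0,"y":0,"z":0,"gripper":-1},
    {"ax":0,"ay":0,"az":0,"x":0,"y":0,"z":0,"gripper":-1},
    {"ax":0,"ay":0,"az":0,"x":0,"y":0,"z":0,"gripper":-1}
  ],
  "newtons": 60
}}

```text
time: 19.9
eef_pos: [0.6292, -0.0765, 0.1252]
tool_rot: [-0.001, 0.581, 0.814, -0.001]
ft_force: [-9.6, -3.1, 4.5]
width: 0.017
grasp_force: 61.1
```

Gripped. Now I'll press down 30 mm and a little more.

Request:
{"api": "play_rows", "payload": {
  "rows": [
    {"ax":0,"ay":0,"az":0,"x":-1,"y":0,"z":-3,"gripper":-1},
    {"ax":0,"ay":0,"az":0,"x":0,"y":0,"z":-3,"gripper":-1},
    {"ax":0,"ay":0,"az":0,"x":0,"y":0,"z":-3,"gripper":-1},
    {"ax":0,"ay":0,"az":0,"x":0,"y":0,"z":-3,"gripper":-1},
    {"ax":0,"ay":0,"az":0,"x":0,"y":0,"z":-3,"gripper":-1},
    {"ax":0,"ay":0,"az":0,"x":0,"y":0,"z":-3,"gripper":-1},
    {"ax":0,"ay":0,"az":0,"x":0,"y":0,"z":-3,"gripper":-1},
    {"ax":0,"ay":0,"az":0,"x":0,"y":0,"z":-3,"gripper":-1},
    {"ax":0,"ay":0,"az":0,"x":0,"y":0,"z":-3,"gripper":-1},
    {"ax":0,"ay":0,"az":0,"x":0,"y":0,"z":-2,"gripper":-1},
    {"ax":0,"ay":0,"az":0,"x":0,"y":0,"z":-1,"gripper":-1},
    {"ax":0,"ay":0,"az":0,"x":0,"y":0,"z":0,"gripper":-1}
  ],
  "newtons": 60
}}

```text
time: 21.1
eef_pos: [0.6293, -0.0765, 0.096]
tool_rot: [-0.0, 0.581, 0.814, -0.0]
ft_force: [-7.4, -4.2, 6.7]
width: 0.0163
grasp_force: 61.8
```

Request:
{"api": "play_rows", "payload": {
  "rows": [
    {"ax":0,"ay":0,"az":0,"x":0,"y":0,"z":-1,"gripper":-1},
    {"ax":0,"ay":0,"az":0,"x":0,"y":0,"z":-1,"gripper":-1},
    {"ax":0,"ay":0,"az":0,"x":0,"y":0,"z":0,"gripper":-1}
  ],
  "newtons": 60
}}

```text
time: 21.4
eef_pos: [0.6294, -0.0765, 0.0959]
tool_rot: [0.0, 0.581, 0.814, -0.0]
ft_force: [-14.9, -2.8, 23.7]
width: 0.0163
grasp_force: 63.9
```

Request:
{"api": "play_rows", "payload": {
  "rows": [
    {"ax":0,"ay":0,"az":0,"x":0,"y":0,"z":2,"gripper":0.2},
    {"ax":0,"ay":0,"az":0,"x":0,"y":0,"z":0,"gripper":0.2},
    {"ax":0,"ay":0,"az":0,"x":0,"y":0,"z":0,"gripper":0.2},
    {"ax":0,"ay":0,"az":0,"x":0,"y":0,"z":0,"gripper":0.2},
    {"ax":0,"ay":0,"az":0,"x":0,"y":0,"z":20,"gripper":0.2},
    {"ax":0,"ay":0,"az":0,"x":0,"y":0,"z":35,"gripper":0.2},
    {"ax":0,"ay":0,"az":0,"x":0,"y":0,"z":40,"gripper":0.2},
    {"ax":0,"ay":0,"az":0,"x":-25,"y":-20,"z":20,"gripper":0.2},
    {"ax":0,"ay":0,"az":0,"x":-30,"y":-25,"z":0,"gripper":0.2},
    {"ax":0,"ay":0,"az":0,"x":-30,"y":-25,"z":0,"gripper":0.2},
    {"ax":0,"ay":0,"az":0,"x":-30,"y":-25,"z":0,"gripper":0.2},
    {"ax":0,"ay":0,"az":0,"x":-30,"y":-25,"z":0,"gripper":0.2},
    {"ax":0,"ay":0,"az":0,"x":-30,"y":-25,"z":0,"gripper":0.2},
    {"ax":0,"ay":0,"az":0,"x":0,"y":0,"z":0,"gripper":0.2}
  ]
}}

```text
time: 22.8
eef_pos: [0.4522, -0.2229, 0.2102]
tool_rot: [-0.0, 0.582, 0.813, -0.0]
ft_force: [0.7, 1.2, 0.1]
width: 0.0511
grasp_force: 0.0
```

```bash
python3 - <<'E'
from fit import *
I={}
for n,f in (("scene","scene0"),("top","top0")):
    im=env.snapshot(n); I[n]=im; ref=cv2.imread(f"pics/{f}.png")
    for nm,u,v in [(i,u,v) for i,(a,p,u,v) in enumerate(O) if a==n]:
        u,v=int(round(u)),int(round(v)); t=ref[v-5:v+8,u-5:u+6]; S=im[v-13:v+16,u-13:u+14]
        m=cv2.matchTemplate(S,t,cv2.TM_CCOEFF_NORMED); _,k,_,l=cv2.minMaxLoc(m); print(n,nm,round(k,2),l[0]-8,l[1]-8)
a=cv2.resize(I["scene"][170:330,255:435],None,fx=2.2,fy=2.2); b=cv2.resize(I["top"][110:240,210:365],None,fx=2.55,fy=2.55)
h=min(a.shape[0],b.shape[0]); cv2.imwrite("pics/fin.png",np.hstack([a[:h],b[:h]]))
print(env.observe()["eef_pos"])
E
```

```text
scene 5 0.84 0 0
scene 6 1.0 0 0
scene 7 1.0 0 0
scene 8 0.76 0 0
scene 9 0.99 0 0
top 0 0.97 0 0
top 1 0.96 0 0
top 2 0.98 0 0
top 3 0.99 0 0
top 4 1.0 0 0
[ 0.45457918 -0.22128242  0.21032144]
```

View pics/fin.png

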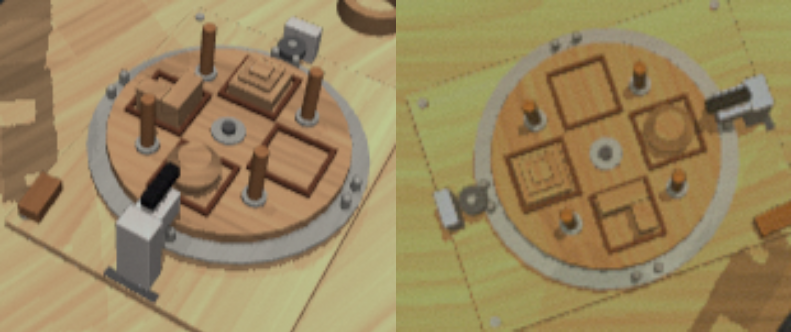

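The final picture shows the foot in the nest beside the lock, at about (668,130) in the right half. The handle is fully down at its starting position, all the pieces are in their nests, and the offcut hasn't moved.

```bash
python3 -c "from cell import env; print(env.sign_off())"
```

```text
the job is handed in; nothing more can be done
None
```

The job is handed in at about 23 s: the foot is in the work position beside the lock, the turntable is clicked in at its station, and the plunger is fully down again.

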